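# Release the latched filter slide of a microscope light base

### The job

The filter slide of the microscope's light base is latched. Take the pin tool from its wooden stand, hold the recessed release button down with the pin and, without letting the button up, gently push the slide out of the front until its frosted window is wholly clear of the housing. Then put the tool back in its stand, upright and resting on its collar, and leave the jar, the weight and the dish where they are.

Things in the scene. Friction and masses are not known exactly. Their poses are not given: they have to be found in the camera images.
- light_base: Fixed white microscope light base, 190 (x) x 140 (y) x 50 mm high; origin: centre of its underside; front face (slide comes out) at its own x = -95, z up. A steel socket 48 mm across stands 11 mm proud of the top at x = +66. In the top is an oblong opening, x -50 to +31, y -17 to +17 mm; the aluminium slide is seen in it 8.5 mm lower. Over 35 N something bends.
- filter_slide (a joint): How far the slide is out, in m, 0 to 0.055 (stop); starts 0 to 0.002. A bar 44 mm wide, 15.5 thick, moving along the light base's own -x with 2 to 3 N of drag. Its window is wholly out of the housing from 38 mm on. A rack with teeth every 9 mm over the first 36 mm blocks it (within some 6 mm) whenever the button is not held down.
- release (a joint): How far the release button is pressed down, in m, 0 (up) to 0.005 (solid stop). The latch is free from 3.3 mm down. Spring: 3 N to start, 6.3 N at 3.3 mm, 8 N fully down. The button rides in the slide and moves along with it.
- button_top (a point): Centre of the unpressed face of the round steel release button, 10 mm across, at the bottom of a round recess 11 mm across in the slide's top, the face 6 mm below it. Moves with the slide; axes as the light base's. At slide 0 it lies at x +12, y 0, z 35.5 mm of the light base. Pushing the recess's wall towards -x with the pin drives the slide.
- window (a point): Centre of the slide's round frosted white window, 30 mm across, on the slide's top face; 84 mm ahead (-x) of the button, hidden under the housing until the slide comes out.
- stand_well (a point): Centre of the mouth of the round well (15 mm across, 49 mm deep, 2 mm chamfer) in the top of the fixed wooden stand, a block 80 x 80 x 52 mm; z up.
- tool_grip (a point): The loose pin tool, about 70 g, upright in the stand: centre of its square aluminium handle, 15 x 15 mm, 70 mm tall; x and y are normal to the flats, z up to the handle's end. Just below the handle is a collar 26 mm across, 4 thick, its underside 39 mm below this point.
- jar: Bystander: amber glass jar with lid, 56 mm across, 85 mm tall; origin at the centre of its underside.
- weight: Bystander: brass balance weight with a knob, 38 mm across, 66 mm tall; origin at the centre of its underside.
- dish: Bystander: shallow glass dish, 70 mm across, 16 mm tall; origin at the centre of its underside.
- tool_collar (a point): Centre of the underside of the pin tool's collar, which rests on the stand's top. Below it a nose 8 mm across, 8 long, then the steel pin, 4 mm across, clamped tight. It was left sticking out 20 to 38 mm beyond the nose (its end 67 to 85 mm below point tool_grip); how far is not known.
There are look-alikes about, which are no part of the job. There is more than one size of the light_base; the one meant has the size given above.

How it is judged:
By the outcome, as a careful person would: the job done as asked, in the order asked, and still so for the second after the job is handed in, with the robot touching nothing.
It also fails if it takes over 54 s, if anything falls off the work surface, if the arm or the gripper's body presses on something with over 40 N, if the wrist force passes 120 N, or if a joint passes its speed limit or range.

### The arm

A 7-joint arm with a two-finger parallel gripper is mounted at the origin on the work surface. World frame = base frame: x ahead of the robot, y to its left, z up, the work surface at z = 0. Lengths are in m, angles in rad, forces in N, time in s.
With the tool pointing down it reaches from about 0.425 to 1.025 m from the base axis. Payload 9.4 kg.
Tool frame: the origin (TCP) lies where the fingers leave the gripper's body, on its centre line; the fingertips stand 73 mm ahead of it and the grasp point (between the pads) lies 54 mm ahead of it; z points along the fingers, x is the direction in which the jaws open and shut, and the axes are right-handed (so a half turn about z gives the same grasp; the last joint's range is limited). The gripper opens to 85 mm and grips with 20 to 120 N. Pads are 22 mm wide; open, the fingers measure 114 mm over their backs; the gripper's body (76 mm by 85 mm) begins 54 mm behind the grasp point. The pads swing forward as they close: fully open they stand 13 mm farther back than shut.
Start: joints at [1.172, 0.599, -0.003, 1.599, 0.002, 0.943, -0.08], TCP at [0.229, -0.688, 0.304] pointing down, gripper open.
Joint ranges: [-2.57, 2.57], [-0.35, 1.97], [-1.29, 1.29], [0.11, 2.56], [-1.05, 4.19], [0.11, 1.86], [-2.63, 2.63]. Speed limits (rad/s): [2.22, 2.22, 3.01, 3.01, 3.14, 3.14, 3.14].

### API

Orientations are given as a unit quaternion [x, y, z, w].
In Python, from workcell import robot gives the robot as it stands. Calls block until the motion is done:
- robot.move_pose(position, orientation): joint-space move of the TCP to a pose.
- robot.servo_line(position, orientation=None, rate=0.15, contact_N=None): straight line of the TCP; orientation=None keeps the orientation; rate is the mean speed in m/s. With contact_N (N) it stops when the force on the tool has changed by that much, and returns True; else False.
- robot.goto_joints(angles): joint-space move.
- robot.move_gripper(opening): opening from 0.0 (shut) to 1.0 (fully open); the grip force is fixed at half the most; returns when the fingers have stopped.
- robot.pause(seconds).
- robot.ik(position, orientation): joint angles nearest the present ones, or None.
- robot.grab_frame(name): name is "scene" or "top" or "wrist"; returns a dict with "image" (420x560x3 uint8, red, green, blue), "mtx" (3x3 intrinsics, pixels), "k1" (the pictures are not rectified: a ray, as slopes to the right and down, at radius r is drawn at 1 + k1 r^2 times it, then the intrinsics apply), "rvec" (rotation vector, rad) and "tvec" (3), from world to camera coordinates, as OpenCV has them. Camera axes: x right, y down, z forward; pixel columns grow to the right and rows downward; lengths in m; the calibration is good to about 2 mm. A picture is of the moment at which its call begins. There is no depth.
A pose or a line that the arm cannot do raises robot.MotionError and nothing moves.
- robot.sign_off(): hands the job in, once; it reports no verdict.
Readings, each from a call of its own:
- robot.get_t(): time.
- robot.get_qpos(): joint angles.
- robot.get_qd(): joint speeds.
- robot.get_joint_efforts(): joint torques, N m.
- robot.get_eef_pos(): TCP position.
- robot.get_ee_rot(): TCP orientation.
- robot.get_wrist_force(): force on the tool from outside, world axes, zero at the start.
- robot.get_torque(): the same for the moment, N m.
- robot.get_opening(): opening from 0.0 (shut) to 1.0 (fully open).
Only numpy, scipy, OpenCV 4.12 (cv2) and the standard library are available. Lean on these libraries where they do the work, as an engineer would, in place of code of your own. Each camera call takes 0.05 s, during which the arm holds its last target. There are 200 camera calls.

## Working session

There is one attempt and no reset: what is moved stays moved. The work goes in short steps, each a Python script; the robot and the scene stay as the last script left them, time stands still between calls to the robot, and variables do not carry over. Pictures are saved under pics/ and viewed, about 8 in all and at most 12, crops included, and the job is handed in when it is done.

```bash
mkdir -p pics
cat > h.py <<'E'
import numpy as np, cv2
from workcell import robot
from scipy.spatial.transform import Rotation as R
def grab(n):
    f=robot.grab_frame(n); return f
def save(f,name): cv2.imwrite('pics/'+name,cv2.cvtColor(f['image'],cv2.COLOR_RGB2BGR))
def ray(f,uv):
    K=np.array(f['mtx']);p=np.array([(uv[0]-K[0,2])/K[0,0],(uv[1]-K[1,2])/K[1,1]]);s=p.copy()
    for _ in range(30): s=p/(1+f['k1']*(s@s))
    Rm=cv2.Rodrigues(np.array(f['rvec'],float))[0];t=np.array(f['tvec'],float).ravel()
    return -Rm.T@t, Rm.T@np.array([s[0],s[1],1.])
def onz(f,uv,z):
    o,d=ray(f,uv); return o+d*(z-o[2])/d[2]
def proj(f,X):
    Rm=cv2.Rodrigues(np.array(f['rvec'],float))[0];c=Rm@np.array(X,float)+np.array(f['tvec'],float).ravel()
    s=c[:2]/c[2]; s=s*(1+f['k1']*(s@s)); K=np.array(f['mtx']);return np.array([K[0,0]*s[0]+K[0,2],K[1,1]*s[1]+K[1,2]])
def tri(f1,u1,f2,u2):
    o1,d1=ray(f1,u1);o2,d2=ray(f2,u2);A=np.c_[d1,-d2];s=np.linalg.lstsq(A,o2-o1,rcond=None)[0]
    a=o1+s[0]*d1;b=o2+s[1]*d2;return (a+b)/2,np.linalg.norm(a-b)
E
python3 - <<'E'
from h import *
import pickle
F={n:grab(n) for n in('scene','top','wrist')}
pickle.dump(F,open('F0.pkl','wb'))
for n in F: save(F[n],n+'0.png'); o,d=ray(F[n],(280,210)); print(n,o,d,F[n]['mtx'][0][0],F[n]['k1'])
print(robot.get_t(),robot.get_ee_rot())
E
```

```text
scene [1.10650693 0.45958502 1.02452366] [-0.42879722 -0.43841234 -0.78990502] 459.6205957196971 -0.07191936515048258
top [ 0.49618287 -0.06011893  1.01427682] [ 0.1063044   0.01043257 -0.99433672] 460.43809500346543 -0.009572863520242149
wrist [ 0.29579884 -0.66646402  0.37310972] [-0.27180433 -0.09466765 -0.95782605] 330.107438363592 -0.07626139294937405
0.15 [ 8.11287024e-01 -5.84647726e-01 -5.44686093e-04 -3.22577672e-04]
```

View pics/top0.png

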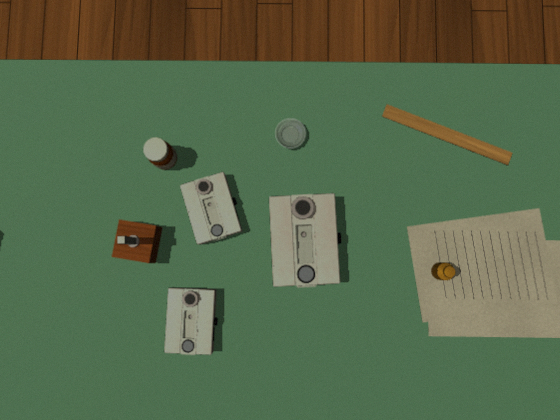

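View pics/scene0.png

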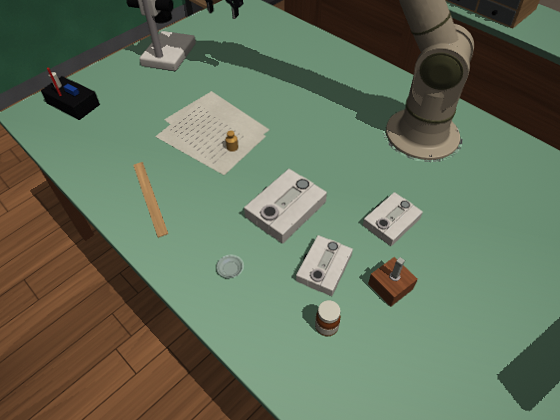

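Candidates for light_base (top view): large at (305,240), medium at (211,208), small at (190,321); by size the large one. The tool and stand are at (137,242). I'll measure them and make one close crop.

Run:
```python
from h import *
import pickle
F=pickle.load(open('F0.pkl','rb'))
f=F['top'];im=f['image']
hsv=cv2.cvtColor(im,cv2.COLOR_RGB2HSV)
m=((hsv[...,1]<60)&(hsv[...,2]>120)).astype(np.uint8)
m[:,350:]=0
m=cv2.morphologyEx(m,cv2.MORPH_CLOSE,np.ones((9,9)))
for c in cv2.findContours(m,0,2)[0]:
    if cv2.contourArea(c)>400:
        b=cv2.boxPoints(cv2.minAreaRect(cv2.convexHull(c)))
        w=np.array([onz(f,p,.05)[:2] for p in b]); e=[np.linalg.norm(w[i]-w[(i+1)%4]) for i in(0,1)]
        print(b.mean(0),w.round(4).tolist(),w.mean(0).round(4),np.round(e,4))
a=cv2.resize(im[185:295,260:350],None,fx=5,fy=5,interpolation=cv2.INTER_CUBIC)
b=cv2.resize(im[210:275,100:170],None,fx=5,fy=5,interpolation=cv2.INTER_CUBIC)
o=np.zeros((550,800,3),np.uint8);o[:,:450]=a;o[:325,450:]=b
cv2.imwrite('pics/crop0.png',o[...,::-1])
```

```text
[188.50137 321.47375] [[0.3012, 0.1856], [0.4347, 0.1831], [0.431, 0.0857], [0.2977, 0.0894]] [0.3661 0.1359] [0.1335 0.0975]
[303.63263 240.32974] [[0.6305, -0.0249], [0.6387, -0.1648], [0.4434, -0.1741], [0.4352, -0.0369]] [ 0.537  -0.1002] [0.1401 0.1956]
[209.49042 207.26749] [[0.6529, 0.166], [0.6818, 0.0729], [0.5543, 0.0326], [0.526, 0.1245]] [0.6038 0.099 ] [0.0974 0.1337]
```

View pics/crop0.png

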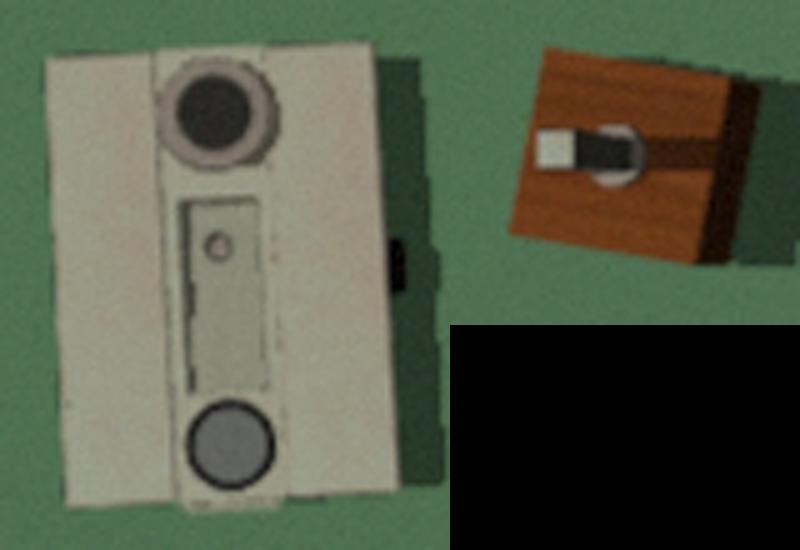

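Crop: the large base is 190x140 (measured 140x196 with the protruding slide end). Its socket is at (303,207), button at (304,234), and the front faces the robot. The tool stands in its stand, collar at (133,241). Next, close wrist views.

```bash
cat >> h.py <<'E'
def q(a): return [np.cos(a/2),np.sin(a/2),0,0]
E
python3 - <<'E'
from h import *
import pickle
F=pickle.load(open('F0.pkl','rb'))
c=onz(F['top'],(133,241),.056);print('collar',c)
T=R.from_quat(robot.get_ee_rot());f=F['wrist'];o,d=ray(f,(280,210))
print('cam in tool',T.inv().apply(o-np.array(robot.get_eef_pos())),T.inv().apply(d))
for a in np.radians([-180,-90,0,90]):
    print(a,robot.ik([c[0],c[1],.3],q(a)), robot.ik([.55,-.1,.3],q(a)))
E
```

```text
collar [0.52996459 0.25603576 0.056     ]
cam in tool [ 0.00100102 -0.06979636 -0.06992941] [0.00502106 0.28768465 0.95785314]
-3.141592653589793 [ 0.1518945   0.66468727 -1.09951141  1.88105593  0.6913655   1.03910669
  1.89995357] [-0.61388414  0.64696538  1.11798234  2.02650759 -0.73431707  0.94225995
 -2.2442826 ]
-1.5707963267948966 [-0.31426975  0.45788349 -0.32915453  1.9086711   0.19925358  0.80653344
 -2.32121848] [ 0.09225817  0.40556314 -0.01913504  1.98673898  0.01108231  0.74938752
 -1.50423488]
0.0 [ 0.04489937  0.57843566 -0.88855583  1.88686853  0.55221342  0.94231816
 -1.10316146] [ 0.39151344  0.43585372 -0.43425235  1.96800092  0.25274034  0.78998284
 -0.18628775]
1.5707963267948966 [ 0.19001332  0.71076705 -1.19026386  1.87908877  0.75124388  1.0918416
  0.26924918] [ 0.63245771  0.51106031 -0.79563579  1.95381016  0.47394905  0.87179459
  1.15704241]
```

Run:
```python
from h import *
import pickle
W={}
robot.move_pose([.545,-.09,.23],q(0)); robot.pause(.3)
W['base']=grab('wrist')
robot.move_pose([.53,.276,.29],q(0)); robot.pause(.3)
W['stand']=grab('wrist'); W['top']=grab('top')
pickle.dump(W,open('W.pkl','wb'))
o=np.hstack([W['base']['image'][:,60:460],W['stand']['image'][:,80:480]])
cv2.imwrite('pics/w1.png',o[...,::-1]);print(robot.get_t(),robot.get_wrist_force())
```

```text
4.7 [-0.15502344 -0.6396042   0.59202073]
```

View pics/w1.png

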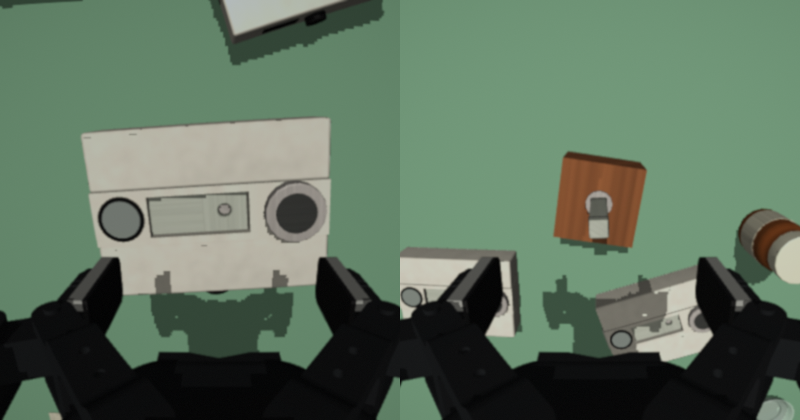

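Left (base view): button recess at about u=285, v=210 full-frame, opening around it, socket at (355,211). Right: collar ring at (279,203), handle top at (278,228). Next I'll refine these with contours.

Run:
```python
from h import *
import pickle
W=pickle.load(open('W.pkl','rb'))
f=W['base'];im=f['image'].copy();hsv=cv2.cvtColor(im,cv2.COLOR_RGB2HSV)
g=cv2.cvtColor(im,cv2.COLOR_RGB2GRAY)
# opening: dark outline region
sub=g[180:250,195:320]; 
e=cv2.adaptiveThreshold(cv2.GaussianBlur(sub,(3,3),0),255,cv2.ADAPTIVE_THRESH_MEAN_C,cv2.THRESH_BINARY_INV,15,6)
for c in cv2.findContours(e,cv2.RETR_LIST,2)[0]:
    if cv2.contourArea(c)>60:
        r=cv2.minAreaRect(c);print('base',(np.array(r[0])+[195,180]).round(1),np.round(r[1],1),round(r[2],1),cv2.contourArea(c))
b=((hsv[...,1]<60)&(hsv[...,2]>100)).astype(np.uint8);b[:105]=0;b[265:]=0
big=max(cv2.findContours(cv2.morphologyEx(b,cv2.MORPH_CLOSE,np.ones((7,7))),0,2)[0],key=cv2.contourArea)
h=cv2.approxPolyDP(cv2.convexHull(big),4,True)[:,0];print('hull',[(p.tolist(),onz(f,p,.05)[:2].round(4).tolist()) for p in h])
f2=W['stand'];im2=f2['image'];h2=cv2.cvtColor(im2,cv2.COLOR_RGB2HSV)
wd=(((h2[...,0]<15)&(h2[...,1]>110)&(h2[...,2]>70))).astype(np.uint8);wd[:130]=0;wd[260:]=0;wd[:,:220]=0;wd[:,340:]=0
wd=cv2.morphologyEx(wd,cv2.MORPH_CLOSE,np.ones((15,15)))
c=max(cv2.findContours(wd,0,2)[0],key=cv2.contourArea);p=cv2.approxPolyDP(cv2.convexHull(c),4,True)[:,0]
print('wood',[(x.tolist(),onz(f2,x,.052)[:2].round(4).tolist()) for x in p])
s=((h2[...,1]<70)&(h2[...,2]>60)).astype(np.uint8);s[:185]=0;s[245:]=0;s[:,:258]=0;s[:,300:]=0
for c in cv2.findContours(s,0,2)[0]:
    if cv2.contourArea(c)>40: print('tool',cv2.minAreaRect(c),cv2.contourArea(c))
A=cv2.resize(im[170:255,195:325],None,fx=4,fy=4,interpolation=cv2.INTER_CUBIC)
B=cv2.resize(im2[180:250,250:310],None,fx=4,fy=4,interpolation=cv2.INTER_CUBIC)
o=np.zeros((345,770,3),np.uint8);o[:340,:520]=A;o[:280,525:765]=B
cv2.imwrite('pics/c2.png',o[...,::-1])
```

```text
base [284.5 209.5] [13. 15.] 90.0 165.0
base [199. 220.] [34.  8.] 90.0 135.5
base [258.2 213.6] [36.1 97.4] 86.6 3218.0
base [258.1 214.3] [ 41.5 104.2] 86.6 4087.0
base [257.  185.3] [  3.9 124.5] 86.3 335.0
hull [([390, 117], [0.6288, -0.0253]), ([395, 256], [0.6432, -0.1374]), ([377, 264], [0.6286, -0.1446]), ([155, 264], [0.4422, -0.1449]), ([142, 132], [0.4433, -0.0361])]
wood [([248, 153], [0.5031, 0.3061]), ([312, 162], [0.5628, 0.2976]), ([325, 170], [0.5753, 0.29]), ([310, 246], [0.5631, 0.2128]), ([234, 234], [0.487, 0.2257])]
tool ((278.5, 214.5), (47.0, 25.0), 90.0) 932.0
```

View pics/c2.png

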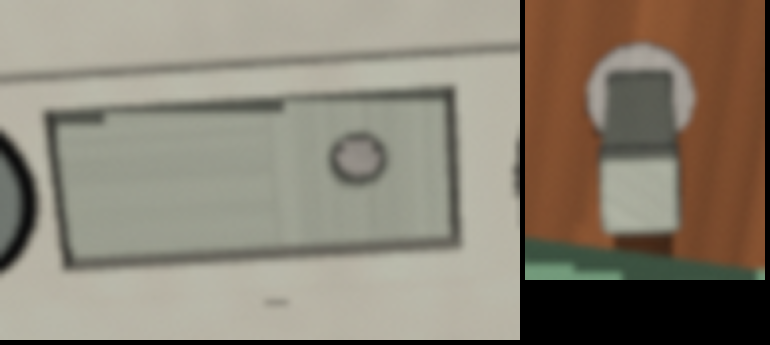

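Run:
```python
from h import *
import pickle
W=pickle.load(open('W.pkl','rb'));F=pickle.load(open('F0.pkl','rb'))
f=W['base'];b=onz(f,(284.3,209.3),.0415);print('button wrist',b)
pc=lambda x,y,ox,oy:((x+.5)/4-.5+ox,(y+.5)/4-.5+oy)
cor=[onz(f,pc(x,y,195,170),.05) for x,y in((46,113),(455,90),(459,242),(68,266))]
cor=np.array(cor)[:,:2];print('opening',cor.round(4).tolist(),cor.mean(0))
for i,j in((0,1),(3,2),(0,3),(1,2)): d=cor[j]-cor[i];print(np.degrees(np.arctan2(d[1],d[0])),np.linalg.norm(d))
print('button top cam',onz(F['top'],(260+(219+.5)/5-.5,185+(245+.5)/5-.5),.0415))
f=W['stand'];print('collar',onz(f,(278.7,204.0),.056))
h=np.array([onz(f,pc(x-525,y,250,180),.126) for x,y in((602,157),(677,154),(679,231),(602,233))])[:,:2]
print('handle',h.round(4).tolist(),h.mean(0));
for i,j in((0,1),(3,2),(0,3),(1,2)): d=h[j]-h[i];print(np.degrees(np.arctan2(d[1],d[0])),np.linalg.norm(d))
```

```text
button wrist [ 0.55083582 -0.09927418  0.0415    ]
opening [[0.4892, -0.0874], [0.5694, -0.0828], [0.571, -0.1142], [0.4918, -0.1195]] [ 0.53034423 -0.10097868]
3.3147458030767853 0.08027258818474593
3.8032863160181933 0.07937566467260525
-85.47780036436404 0.03220688022953366
-87.08717130202922 0.031523704746198734
button top cam [ 0.55060721 -0.10000033  0.0415    ]
collar [0.53160076 0.2578603  0.056     ]
handle [[0.5243, 0.2661], [0.5382, 0.2666], [0.5387, 0.2513], [0.5241, 0.2509]] [0.53134056 0.25870939]
2.3864311471834903 0.013991432040309604
1.570150621776551 0.014609918344992544
-90.50441434619624 0.015180620419737693
-88.16754100742968 0.015370157694414126
```

Run:
```python
from h import *
import pickle
a=np.radians(1.2);T=np.array([.5315,.2583])
robot.move_pose([*T,.235],q(a))
robot.servo_line([*T,.145],rate=.1,contact_N=8)
print(robot.get_eef_pos()); robot.move_gripper(0.0); print(robot.get_opening(),robot.get_eef_pos(),robot.get_wrist_force())
robot.servo_line([*T,.255],rate=.12)
robot.move_pose([.551,-.0995,.245],q(a)); robot.pause(.3)
f=grab('wrist');pickle.dump(f,open('P.pkl','wb'))
p0=robot.get_eef_pos();print(p0,robot.get_wrist_force(),robot.get_t())
for d in(.067,.085): print(d,proj(f,[p0[0],p0[1],p0[2]-.054-d]))
im=f['image'];cv2.imwrite('pics/p.png',cv2.resize(im[150:300,180:380],None,fx=4,fy=4,interpolation=cv2.INTER_CUBIC)[...,::-1])
```

```text
[0.53175289 0.25850365 0.14554583]
0.1697290081765674 [0.53154131 0.25830838 0.14512176] [0.17238132 0.06407484 2.6026093 ]
[ 0.55114773 -0.09883991  0.24503147] [-0.43263244 -0.24606544 -0.01189541] 9.4917
0.067 [276.61168321 227.11553036]
0.085 [276.76386326 217.98072253]
```

View pics/p.png

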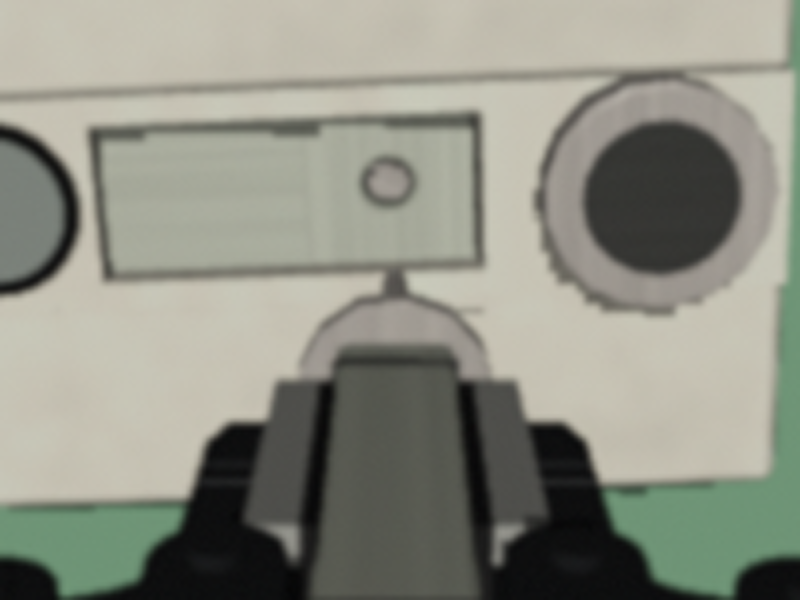

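Picture: pin tip at full-frame (278,217.5), button at (276.7,195). The pin sticks out near its longest (end about 84 mm below the grip point). Next I'll compute the relative offset, descend with contact sensing and press.

Run:
```python
from h import *
import pickle
f=pickle.load(open('P.pkl','rb'))
pc=lambda x,y:((x+.5)/4-.5+180,(y+.5)/4-.5+150)
p0=np.array(robot.get_eef_pos());b=onz(f,pc(388,181),.0415)
for d in(.082,.084,.085):
    t=onz(f,pc(394,273),p0[2]-.054-d); print(d,(t-p0)[:2])
print('button',b,p0)
q0=robot.get_ee_rot()
tx=.0004 # tip offset from tcp, half trusted
B=(b[:2]+np.array([.551,-.0995]))/2
tgt=np.array([B[0]-tx,B[1]]);print('tgt',tgt)
z=.0415+.084+.054+.006
robot.servo_line([*tgt,z+.004],rate=.1)
robot.pause(.2);p=robot.get_eef_pos();print(p,robot.get_wrist_force())
hit=robot.servo_line([*tgt,z-.022],rate=.012,contact_N=2.0)
robot.pause(.1);p=np.array(robot.get_eef_pos());print(hit,p,robot.get_wrist_force(),'implied d if button',p[2]-.054-.0355,'if slide top',p[2]-.054-.0415,robot.get_t())
```

```text
0.082 [0.00088567 0.00107632]
0.084 [0.00089817 0.00042216]
0.085 [9.04422809e-04 9.50740036e-05]
button [ 0.5507019  -0.09923062  0.0415    ] [ 0.55114773 -0.09883991  0.24503147]
tgt [ 0.55045095 -0.09936531]
[ 0.55074587 -0.09942803  0.19018132] [-0.23398793  0.33092341 -1.08507075]
True [ 0.55047682 -0.09935887  0.17014498] [ 1.15548398 -0.41801308  3.14399566] implied d if button 0.08064498322267216 if slide top 0.07464498322267216 11.9583
```

Run:
```python
from h import *
p=np.array([.55045,-.09936,.17014])
for dz in(.0022,.0035,.0044):
    h=robot.servo_line([p[0],p[1],p[2]-dz],rate=.01,contact_N=7)
    robot.pause(.2);print(dz,h,np.round(robot.get_eef_pos(),5),np.round(robot.get_wrist_force(),2))
print(robot.get_t())
```

```text
0.0022 False [ 0.55054 -0.09936  0.16802] [-0.24  0.3   4.89]
0.0035 False [ 0.55055 -0.09939  0.1668 ] [ 0.67 -0.08  5.82]
0.0044 False [ 0.55057 -0.09935  0.16592] [0.04 0.43 6.7 ]
13.4417
```

Run:
```python
from h import *
p=np.array([.5505,-.09936,.17014-.0051]);u=-np.array([np.cos(np.radians(3.5)),np.sin(np.radians(3.5)),0])
robot.servo_line(p,rate=.01,contact_N=8);robot.pause(.2);print(np.round(robot.get_eef_pos(),5),np.round(robot.get_wrist_force(),2))
for s in(.006,.012,.022,.034,.049):
    h=robot.servo_line(p+u*s,rate=.02,contact_N=8)
    print(s,h,np.round(robot.get_eef_pos(),5),np.round(robot.get_wrist_force(),2))
    F=np.array(robot.get_wrist_force())
    if h or F[2]<5.8: print('STOP');break
robot.pause(.2);print(np.round(robot.get_wrist_force(),2),robot.get_t())
f=grab('top');save(f,'t3.png');f=grab('wrist');im=f['image'][150:300,80:330]
cv2.imwrite('pics/s1.png',cv2.resize(im,None,fx=3,fy=3)[...,::-1])
```

```text
[ 0.55066 -0.09938  0.16541] [0.06 0.76 9.34]
0.006 False [ 0.54542 -0.09965  0.16555] [ 1.67 -0.26  7.26]
0.012 False [ 0.53945 -0.10003  0.16557] [2.24 0.01 8.22]
0.022 False [ 0.5295  -0.10068  0.16554] [1.02 0.06 7.08]
0.034 False [ 0.51756 -0.10138  0.16553] [ 2.25 -1.37  6.6 ]
0.049 False [ 0.50266 -0.10229  0.16552] [ 1.59 -0.81  7.75]
[1.89 0.59 7.14] 17.2917
```

View pics/s1.png

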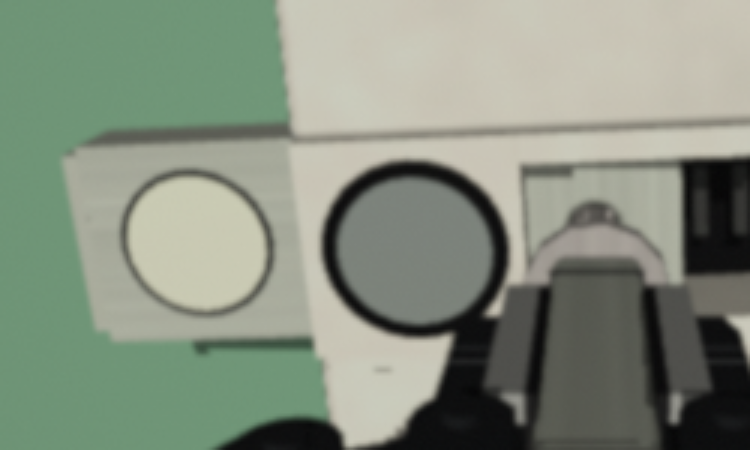

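The window is wholly out (disc at crop (197,243), clear of the front face at about x=300). Next, back off, lift and return the tool.

Run:
```python
from h import *
a=np.radians(1.2);T=np.array([.5315,.2583])
p=np.array(robot.get_eef_pos());u=np.array([np.cos(np.radians(3.5)),np.sin(np.radians(3.5)),0])
robot.servo_line(p+u*.003,rate=.03,contact_N=8)
p=np.array(robot.get_eef_pos());robot.servo_line([p[0],p[1],.255],rate=.08)
robot.move_pose([*T,.255],q(a));robot.pause(.4);print(robot.get_eef_pos())
robot.servo_line([*T,.165],rate=.08,contact_N=6)
print(robot.get_eef_pos(),robot.get_wrist_force())
h=robot.servo_line([*T,.1435],rate=.02,contact_N=4)
robot.pause(.1);print(h,robot.get_eef_pos(),robot.get_wrist_force(),robot.get_t())
```

```text
[0.53170709 0.25781211 0.25505833]
[0.53175193 0.25842767 0.16548671] [-0.04473582 -0.77269258 -0.00384203]
True [0.53138309 0.25830103 0.14507547] [-0.53728452 -0.64432957  6.59743506] 22.9917
```

Contact came at z 0.1451, the same height as at the grasp (seated). I'll release and check.

Run:
```python
from h import *
T=np.array([.5315,.2583])
robot.move_gripper(1.0);robot.pause(.2)
robot.servo_line([*T,.29],rate=.12)
robot.move_pose([.53,.276,.29],q(0));robot.pause(.3);f=grab('wrist');g=grab('top')
robot.move_pose([.4,.35,.35],q(0)); robot.pause(.3); g=grab('top');s=grab('scene')
o=np.zeros((600,800,3),np.uint8)
o[:300,:400]=cv2.resize(f['image'][150:270,200:360],(400,300))
o[:300,400:]=cv2.resize(g['image'][180:300,230:390],(400,300))
o[300:,:400]=cv2.resize(g['image'],(400,300));o[300:,400:]=cv2.resize(s['image'],(400,300))
cv2.imwrite('pics/fin.png',o[...,::-1]);print(robot.get_t(),robot.get_wrist_force())
```

```text
26.975 [-0.75795119  0.80604018 -0.10890254]
```

View pics/fin.png

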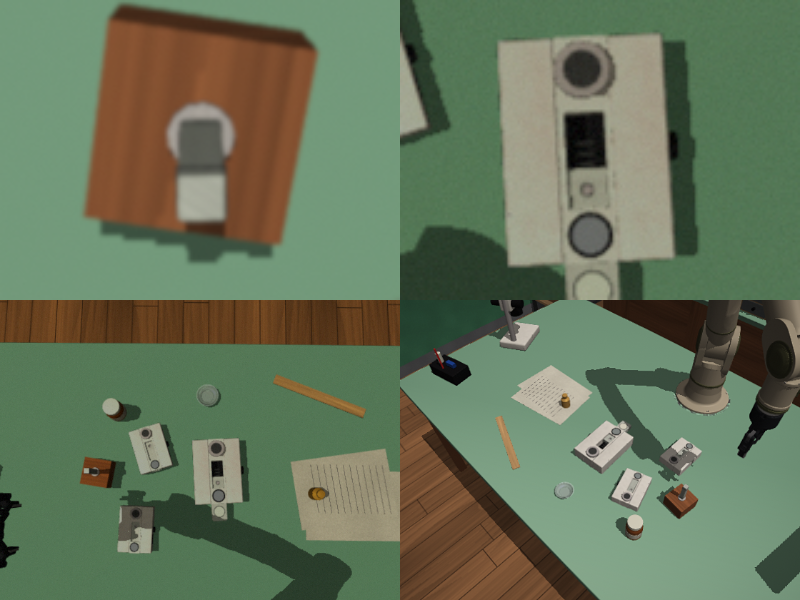

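The tool is upright on its collar exactly as before, the window is clear of the front, and the jar, dish and weight are where they were.

```bash
python3 -c "
from h import *
robot.sign_off();print(robot.get_t())"
```

```text
the job is handed in; nothing more can be done
the job is handed in; nothing more can be done
```

The job is done and handed in at about 27 s of the 54 s allowed. I took the pin tool from its stand and pressed the release button on the large 190 x 140 mm light base. With the button held down, I pushed the slide out, lifted clear and put the tool back.

- **Button and push:** the downward force stayed between 6.6 and 9.3 N and the pin's height held steady throughout, so I take it the button never came up. The push itself took about 2 N. From the pin's travel, I estimate the slide is out about 45 mm; I did not measure this separately.
- **Window:** the pictures show the frosted window wholly clear of the housing's front.
- **Tool:** it met the stand at the same gripper height as when I picked it up (0.1451 m), and the last picture shows it upright on its collar.
- **Bystanders:** by eye in the final views, the jar, weight and dish are where they were. I did not measure their positions.
- **One disagreement:** the camera put the pin's end about 84 mm below the grip point, while the contact implied about 81 mm. That fits touching the button rather than the slide's top, which would have given 75 mm.

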